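# Clamp a gel cassette in the cam stand

## Task

Take the blue-framed gel cassette out of the rack and stand it upright in the slot of the clamping stand, setting it down rather than dropping it. Then, holding the crank lightly and without forcing it, feel your way round until the follower roller rests in the flat dwell of the cam, so that the cassette stays clamped against the gasket once you let go. Leave the yellow-framed cassette, the bottles and the timer alone.

Things in the scene. Friction and masses are not known exactly. Their poses are not given: they have to be found in the camera images.
- stand: Clamping stand for gel cassettes, fixed to the bench: white base plate 140 x 260 x 12 mm. Origin: centre of the base's underside, z up. Its y axis runs along the 260 mm side from the crank end (-y) to the slot end (+y): the clamping direction. At y = -50 mm a vertical camshaft carries a steel plate cam (30 to 42 mm above the bench) with the red crank arm above it.
- back_plate: Fixed back plate of the slot, white with a green gasket facing, 112 mm wide, its top 58 mm above the bench. Origin: middle of the gasket face's lower edge, 12 mm above the bench; axes as the stand's; the gasket face looks along -y.
- slot (a point): Where the middle of the cassette's underside belongs: centre of the open slot, on its black rubber seat 14 mm above the bench. The slot is open above, 17 mm wide along the stand's y (gasket to open pressure plate) and 112 mm along x between end guides 38 mm high. Axes as the stand's.
- crank_axis (a point): Point on the vertical camshaft axis, 64 mm above the bench. The crank starts anywhere on the cam's low part, 125 to 265 degrees (clockwise) before the middle of the dwell. Let go short of the first lip, the springs turn it back and the clamp opens; past the second lip the clamp opens too.
- crank_grip (a point): Middle of the crank's black grip: upright cylinder of 24 mm diameter, 62 to 112 mm above the bench, revolving freely on its pin at the end of the red arm, 60 mm from the crank axis. This point is 92 mm above the bench and circles the axis.
- crank: Red crank arm, its top 60 mm above the bench. Origin on the crank axis at bench height, x along the arm to the grip. It is clamped on the camshaft at any angle, so it does not tell where the flat is. Force to turn at the grip: low part 1 N; rise growing to 10 N; past the lip it pulls ahead 3 to 6 N; mid-flat nil (friction 1 N); second lip 9 N. Over 80 N (both fingers' squeeze plus push) bends it.
- cassette: Gel cassette to clamp: glass plates in a blue frame, 100 wide (x) x 9 thick (y) x 90 mm high (z), 110 to 225 g, standing upright in one of the rack's two slots. Origin: centre of its underside. It may stand either way round in the clamp; grip it across its 9 mm thickness at the solid blue bar along its top (the top 22 mm).
- spare: A second cassette of the same size with a yellow frame, in the rack's other slot. Bystander. Origin: centre of its underside.
- rack: White plate rack fixed to the bench, base 125 (x) x 160 (y) x 10 mm, with two slots along its x at y = +40 and -40 mm, each 13 mm wide between walls that stand 44 mm above the bench. Cassettes stand 10 mm above the bench. Origin: centre of its underside.
- reagent: Amber bottle with an orange cap, 60 mm diameter, 120 mm high, bystander. Origin: centre of its underside.
- media: Small straw-yellow bottle with a white cap, 52 mm diameter, 100 mm high, bystander. Origin: centre of its underside.
- timer: Black bench timer with a grey display, 70 x 50 x 22 mm, bystander. Origin: centre of its underside.
- plate_line (a point): Fixed point where the open pressure plate's face stands. The grey plate (94 mm wide, 20 to 56 mm above the bench) rides on springs on a sliding carriage and moves 8 mm in the stand's +y to meet the cassette; then only its springs are squeezed further. Clamped in the dwell it presses with about 30 N.
- cam_contact (a point): Fixed point where the cam's low part meets the brass follower roller (16 mm diameter, on the carriage, +y side of the shaft). Going round CLOCKWISE from above: round low part (open), rise of about 95 degrees, lip, straight flat 30 mm wide (yellow line), 3 mm below its two end lips (the dwell, 48 degrees from lip to lip, holds the crank by itself), second lip, steep fall (opens).

How it is judged:
On the way, in this order (a step that is already met when the one before it is completed fails the run):
1. the blue cassette stands upright in the slot, let go (z of cassette in the frame of slot below 0.004 m and horizontal distance between cassette and slot below 0.01 m and angle between cassette's own z axis and vertical below 0.15 rad and contact force between the fingers and cassette below 0.1 N), for 0.2 s.
2. the cam presses the cassette against the gasket (contact force between cassette and back_plate above 20 N), for 0.2 s.
At the end, for the whole second after the job is handed in: Hands off and the crank at rest in the dwell, the blue cassette stands in the slot on its seat (within 10 mm of the slot point, within 4 mm of seat height, tilted less than 0.06 rad) and the cam goes on pressing it against the gasket with more than 20 N (contact force between cassette and back_plate above 20 N and z of cassette in the frame of slot below 0.004 m and horizontal distance between cassette and slot below 0.01 m and angle between cassette's own z axis and vertical below 0.06 rad and angular speed of crank below 0.1 rad/s); the robot touches nothing.
It fails at once if the crank is forced: more than 80 N on it, squeeze included (contact force between anything else and crank above 80 N).
It fails at once if the cassette is dropped into the slot (faster than 0.5 m/s there) (distance between cassette and slot below 0.06 m and linear speed of cassette above 0.5 m/s).
It fails at once if the spare cassette is disturbed (distance of spare from where it was at the start of the episode above 0.02 m or angle between spare's own z axis and vertical above 0.3 rad).
It fails at once if a bottle or the timer is moved or knocked over (distance of any of reagent, media, timer from where it was at the start of the episode above 0.02 m or angle between any of reagent, media's own z axis and vertical above 0.3 rad).
It also fails if it takes over 70 s, if anything falls off the work surface, if the arm or the gripper's body presses on something with over 40 N, if the wrist force passes 120 N, or if a joint passes its speed limit or range.

## Robot

A 6-joint arm with a two-finger parallel gripper is mounted at the origin on the work surface. World frame = base frame: x ahead of the robot, y to its left, z up, the work surface at z = 0. Lengths are in m, angles in rad, forces in N, time in s.
With the tool pointing down it reaches from about 0.325 to 0.925 m from the base axis. Payload 3.1 kg.
Tool frame: the origin (TCP) lies at the very end of the fingers, on their centre line; the grasp point (between the pads) lies 19 mm behind it; z points along the fingers, y is the direction in which the jaws open and shut (so a half turn about z gives the same grasp; the last joint's range is limited). The gripper opens to 85 mm and grips with 20 to 120 N. Pads are 22 mm wide; open, the fingers measure 114 mm over their backs; the gripper's body (76 mm by 85 mm) begins 54 mm behind the grasp point. The pads swing forward as they close: fully open they stand 13 mm farther back than shut.
Start: joints at [-1.348, 0.217, 1.613, -0, 1.311, -0.112], TCP at [0.205, -0.59, 0.2] pointing down, gripper open.
Joint ranges: [-2.75, 2.75], [-0.78, 2.1], [0.31, 2.55], [-1.13, 4.27], [0.13, 2.63], [-2.58, 2.58]. Speed limits (rad/s): [2.79, 2.79, 3.14, 3.14, 3.14, 3.14].

## Interface

Orientations are given as a unit quaternion [x, y, z, w].
In Python, from workcell import robot, read_camera, finder gives the robot as it stands.
- The arm moves only by the tool apply_moves, never from a script. Its argument "moves" is one flat list of numbers, 5 for each row, row after row: the shift along the world's x, y, z in mm, then the turn about the world's z in rad, then the opening in per cent of the stroke, from 0 (shut) to 100 (fully open). A call has 1 to 20 rows; each row is the pose to reach, as a shift and turn from the pose measured when the call began; what a row does not reach only later rows make up. A row lasts 1/10 s, in which the tool goes at most 50 mm and 8.59 degrees, less where a joint would pass 70% of its speed; a pose out of reach is approached as far as the arm can. A call with a gripper value outside its range is refused whole. The fingers move at their own pace and stop on an object; "grip_force" is the grip in N (left out, the last holds). Time passes only in rows, so rows that repeat a pose let the fingers close. It gives the time, the measured TCP pose, the force and the opening at its end, in the units of the state.
- robot.read_state(): the state, without advancing time (a new reading comes with each control period).
- read_camera(name): name is "side" or "top" or "wrist"; returns a dict with "img" (420x560x3 uint8, blue, green, red), "camera_matrix" (3x3 intrinsics, pixels), "world_from_camera" (4x4, takes a point from camera to world coordinates). Camera axes: x right, y up, looking along -z (the intrinsics and any distortion apply to the point x, -y, -z); pixel columns grow to the right and rows downward; lengths in m; the calibration is good to about 2 mm. A picture is of the moment at which its call begins. There is no depth.
- robot.finish_job(): hands the job in, once; it reports no verdict.
Trained networks look in a picture, given as the dict that the camera call returned (one of the last four; its "shot" number tells which), for a name from the list of things; names that differ only in an ending like _2 or _b are one class to them, and where a whole thing is asked for, a point or a joint stands for the part that bears it (a point fixed in the world has none). Each returns a list of dicts, best first, with "score" (0 to 1); they miss things now and then, are a little off and sometimes report something else, mostly with a low value. They report only what shows in the picture. A call takes as long as a camera call.
- finder.search_frame(picture, name): "point" ([x, y, z] in m, in world coordinates, good to about 4 mm: the middle of the surface that is visible of it).
- finder.silhouettes(picture, name): "pixels" (420x560 bool, what is visible of it).
- finder.place_of(picture, name): "point" ([x, y, z] in m, in world coordinates, good to about 4 mm: a listed point, or the origin of a listed thing).
The state is a dict: "t": time; "q": joint angles; "joint_velocities": joint speeds; "joint_torque": joint torques, N m; "tool_pos": TCP position; "tcp_rot": TCP orientation; "contact_force": force on the tool from outside, world axes, zero at the start; "wrist_torque": the same for the moment, N m; "width": finger opening in m.
Only numpy, scipy, OpenCV 4.12 (cv2) and the standard library are available. Lean on these libraries where they do the work, as an engineer would, in place of code of your own. Each camera call takes 0.05 s, during which the arm holds its last target. There are 200 camera calls.

## Working session

There is one attempt and no reset: what is moved stays moved. The work goes in short steps, Python scripts to look and compute and a tool call to move; the robot and the scene stay as the last step left them, time stands still between calls to the robot, and variables do not carry over. Pictures are saved under pics/ and viewed, on a budget of 10 in all, crops included, one or two more only if the job needs it, and the job is handed in when it is done.

Besides the shell and the picture viewer there is one more tool, called after "Call:" as name(argument=value, ...) on one line, values as JSON. apply_moves: Moves the arm, as the interface text tells. Its arguments: {"type":"object","properties":{"moves":{"type":"array","items":{"type":"number"}},"grip_force":{"type":"number"}},"required":["moves"]}

```bash
mkdir -p pics; ls
python3 - <<'E'
from workcell import robot, read_camera, finder
import cv2, numpy as np
s=robot.read_state(); print(s)
ims=[]
for c in ("top","side"):
    p=read_camera(c); ims.append(p["img"]); cv2.imwrite(f"pics/{c}0.png",p["img"])
    print(c,np.round(p["world_from_camera"],3).tolist(),np.round(p["camera_matrix"],1).tolist())
    for n in ("stand","back_plate","slot","crank_axis","crank_grip","crank","cassette","spare","rack","reagent","media","timer","plate_line","cam_contact"):
        r=finder.place_of(p,n)
        print(c,n,[(np.round(x["point"],3).tolist(),round(x["score"],2)) for x in r[:2]])
E
```

```text
pics
{'t': 0.0, 'q': array([-1.34819501e+00,  2.17769137e-01,  1.61495216e+00,  2.32038775e-05,
        1.31129183e+00, -1.12190184e-01]), 'joint_velocities': array([-0.00159167, -0.00091797, -0.00078473,  0.00035807, -0.00016419,
       -0.00017673]), 'joint_torque': array([-2.06758588e-03, -3.96845698e+01, -3.03857839e+01, -1.55348889e-04,
        9.67169733e-03,  4.24232255e-06]), 'tool_pos': array([ 0.20519179, -0.5894049 ,  0.19834966]), 'tcp_rot': array([ 9.86021793e-01,  1.66611999e-01, -5.55852039e-05, -1.20901363e-03]), 'contact_force': array([ 0.12308253, -0.14216746, -0.24514437]), 'wrist_torque': array([-0.02609704,  0.00063733, -0.03423096]), 'width': 0.08564872426475398}
top [[-0.008, 0.987, -0.161, 0.434], [-0.999, -0.001, 0.046, 0.063], [0.045, 0.161, 0.986, 0.893], [0.0, 0.0, 0.0, 1.0]] [[487.7, 0.0, 265.7], [0.0, 487.7, 222.3], [0.0, 0.0, 1.0]]
top stand [([0.532, -0.152, 0.0], 0.92)]
top back_plate [([0.532, -0.054, 0.014], 0.81)]
top slot [([0.534, -0.068, 0.014], 0.61)]
top crank_axis [([0.529, -0.207, 0.063], 0.73)]
top crank_grip [([0.543, -0.269, 0.09], 0.77)]
[... 828 characters left out ...]
0.535, -0.058, 0.011], 0.84)]
side slot [([0.533, -0.064, 0.013], 0.88)]
side crank_axis [([0.528, -0.207, 0.062], 0.92)]
side crank_grip [([0.542, -0.264, 0.094], 0.9), ([0.556, 0.276, 0.013], 0.38)]
side crank [([0.535, -0.055, 0.016], 0.51), ([0.533, -0.07, 0.04], 0.38)]
side cassette [([0.552, 0.199, 0.008], 0.68)]
side spare [([0.529, -0.156, 0.003], 0.23)]
side rack [([0.55, 0.24, 0.002], 0.75)]
side reagent [([0.771, 0.069, 0.002], 0.74)]
side media [([0.736, -0.028, -0.003], 0.79), ([0.532, -0.064, 0.014], 0.29)]
side timer [([0.364, 0.056, 0.001], 0.64)]
side plate_line [([0.532, -0.071, 0.037], 0.71)]
side cam_contact [([0.531, -0.188, 0.037], 0.95), ([0.535, -0.069, 0.037], 0.32)]
```

View pics/top0.png

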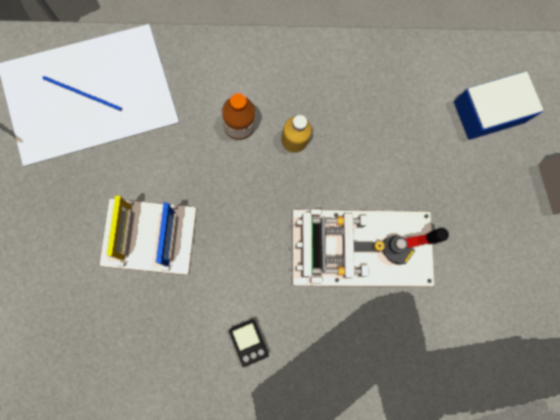

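View pics/side0.png

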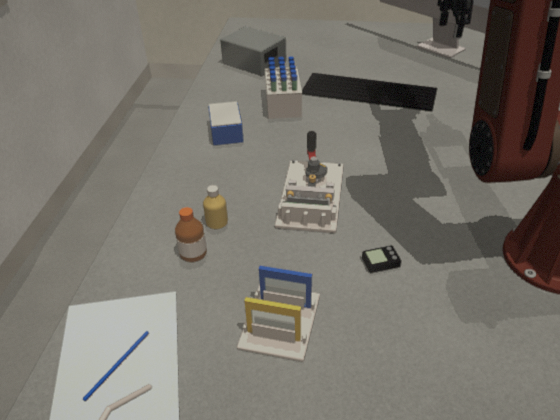

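The top view shows the blue cassette at about (166,235) and yellow at (120,230). The stand runs from x=293 to 433, with its slot at (318,247), crank grip at (440,235) and the yellow flat near (408,255). The side view agrees. Next I'll move over the rack for a closer look.

Call:
apply_moves(moves=[345,787,60,-0.45,100,345,787,60,-0.45,100,345,787,60,-0.45,100,345,787,60,-0.45,100,345,787,60,-0.45,100,345,787,60,-0.45,100,345,787,60,-0.45,100,345,787,60,-0.45,100,345,787,60,-0.45,100,345,787,60,-0.45,100,345,787,60,-0.45,100,345,787,60,-0.45,100,345,787,60,-0.45,100,345,787,60,-0.45,100,345,787,60,-0.45,100,345,787,60,-0.45,100,345,787,60,-0.45,100,345,787,60,-0.45,100,345,787,60,-0.45,100,345,787,60,-0.45,100], grip_force=40)

```text
t: 3.5
tool_pos: [0.5498, 0.1958, 0.2593]
tcp_rot: [0.998, -0.058, -0.001, 0.001]
contact_force: [0.7, -0.9, -0.6]
width: 0.0856
```

```bash
cat > h.py <<'E'
from workcell import robot, read_camera, finder
import cv2, numpy as np
from scipy.spatial.transform import Rotation as R
def toplane(p,uv,z):
    K=p["camera_matrix"];T=p["world_from_camera"]
    uv=np.atleast_2d(uv).astype(float)
    d=np.c_[(uv[:,0]-K[0,2])/K[0,0],-(uv[:,1]-K[1,2])/K[1,1],-np.ones(len(uv))]@T[:3,:3].T
    o=T[:3,3]; return o+d*((z-o[2])/d[:,2])[:,None]
def st():
    s=robot.read_state(); y=R.from_quat(s["tcp_rot"]).as_matrix()[:,1]
    print("t",round(s["t"],2),"tcp",np.round(s["tool_pos"]*1000,1),"jaw yaw",round(float(np.arctan2(y[0],-y[1])),3),"F",np.round(s["contact_force"],1),"w",round(s["width"]*1000,1),"q6",round(s["q"][5],2)); return s
def mask_fit(p,m,z):
    "rect of mask pixels projected on plane z: centre, size, angle"
    v,u=np.nonzero(m); w=toplane(p,np.c_[u,v],z)
    (c,s,a)=cv2.minAreaRect((w[:,:2]*1000).astype(np.float32)); return c,s,a
E
python3 - <<'E'
from h import *
st()
p=read_camera("wrist"); cv2.imwrite("pics/w1.png",p["img"])
print(np.round(p["world_from_camera"],3).tolist())
for n in("cassette","spare","rack"):
    print(n,[(np.round(x["point"],4).tolist(),round(x["score"],2)) for x in finder.place_of(p,n)[:2]])
E
```

```text
t 3.5 tcp [549.8 195.8 259.3] jaw yaw -0.115 F [ 0.7 -0.9 -0.6] w 85.6 q6 1.91
[[-0.115, 0.957, 0.267, 0.616], [-0.993, -0.111, -0.029, 0.19], [0.002, -0.268, 0.963, 0.433], [0.0, 0.0, 0.0, 1.0]]
cassette [([0.5488, 0.1964, 0.0105], 0.6)]
spare [([0.5587, 0.2739, 0.0081], 0.74)]
rack [([0.5504, 0.2327, 0.0024], 0.78)]
```

View pics/w1.png

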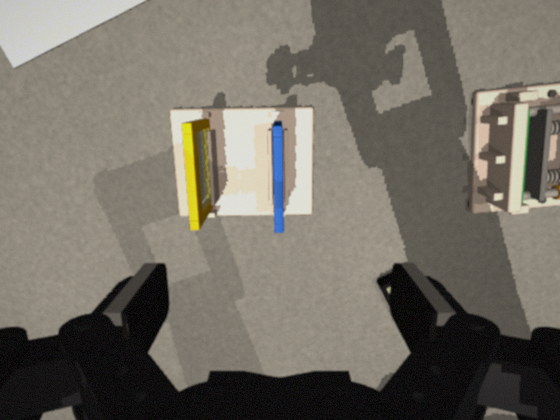

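The wrist view shows the blue top bar running from (277,123) to (279,231), nearly aligned with the jaws, and yellow at (196,175). I'll fit the bar edge and the stand's geometry.

Run:
```python
from h import *
p=read_camera("wrist"); hsv=cv2.cvtColor(p["img"],cv2.COLOR_BGR2HSV)
m=(cv2.inRange(hsv,(105,150,60),(125,255,255))>0); 
v,u=np.nonzero(m); k=(u>255)&(u<300)&(v>110)&(v<240); m2=np.zeros_like(m); m2[v[k],u[k]]=1
print("bar on z=.1",mask_fit(p,m2,.1))
# line fit through top bar mid per row
rows=[r for r in range(126,229,4)]
uv=np.array([[np.nonzero(m2[r])[0].mean(),r] for r in rows]); print([int(m2[r].sum()) for r in rows])
w=toplane(p,uv,.1); c=np.polyfit(w[:,0],w[:,1],1); print("yaw",np.arctan(c[0]),"mid y at x=.55",np.polyval(c,.55))
print("bar ends", toplane(p,[[v0,r] for v0,r in((277,np.nonzero(m2.any(1))[0][0]),(279,np.nonzero(m2.any(1))[0][-1]))],.1))
# stand base from top cam
t=read_camera("top"); s=finder.silhouettes(t,"stand")
for x in s[:1]:
    g=x["pixels"]; print("stand",x["score"],g.sum(),mask_fit(t,g,.012))
# base plate outer corners white mask
hs=cv2.cvtColor(t["img"],cv2.COLOR_BGR2HSV)
```

```text
bar on z=.1 ((548.92529296875, 197.7649688720703), (7.9592719078063965, 100.3311538696289), 84.13060760498047)
[8, 9, 8, 8, 9, 9, 9, 9, 9, 9, 9, 9, 9, 9, 8, 8, 8, 8, 8, 8, 7, 8, 7, 8, 8, 8]
yaw -0.09774938400789646 mid y at x=.55 0.19753184095988383
bar ends [[0.59874334 0.19206604 0.1       ]
 [0.49897738 0.20203371 0.1       ]]
stand 0.97 10848 ((530.0223999023438, -170.80934143066406), (290.8537902832031, 141.20455932617188), 89.03395080566406)
```

Call:
apply_moves(moves=[-1,2,-40,0.015,60,-1,2,-90,0.015,60,-1,2,-130,0.015,60,-1,2,-160,0.015,60,-1,2,-180,0.015,60,-1,2,-187,0.015,60,-1,2,-187,0.015,60,-1,2,-187,0.015,60], grip_force=40)

```text
t: 4.65
tool_pos: [0.5506, 0.1978, 0.0744]
tcp_rot: [0.999, -0.051, 0.001, -0.0]
contact_force: [0.3, -0.2, -0.1]
width: 0.0515
```

Call:
apply_moves(moves=[0,0,0,0,0,0,0,0,0,0,0,0,0,0,0,0,0,0,0,0,0,0,0,0,0,0,0,0,0,0,0,0,0,0,0,0,0,0,0,0])

```text
t: 5.45
tool_pos: [0.5505, 0.1978, 0.0743]
tcp_rot: [0.999, -0.051, 0.001, -0.0]
contact_force: [0.0, 0.4, 0.6]
width: -0.0002
```

Run:
```python
from h import *
st()
a=read_camera("wrist")["img"]; b=read_camera("side")["img"][200:410,200:480]
b=cv2.resize(b,(560,420)); 
im=np.hstack([cv2.resize(a,(400,300)),cv2.resize(b,(400,300))]); cv2.imwrite("pics/g1.png",im)
```

```text
t 5.45 tcp [550.5 197.8  74.3] jaw yaw -0.102 F [0.  0.4 0.6] w -0.2 q6 1.9
```

View pics/g1.png

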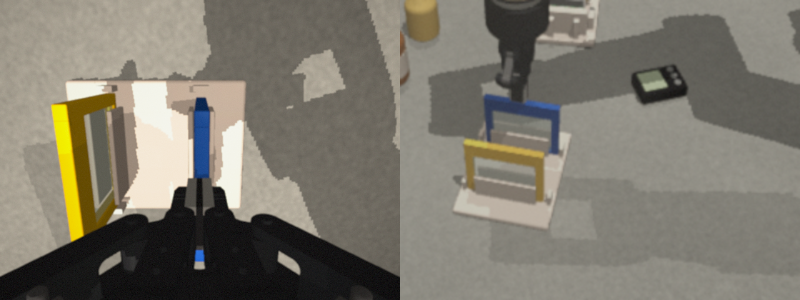

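The picture shows the fingers straddling the blue bar at about (203,190), although the width reads 0. I'll lift gently and check the weight.

Call:
apply_moves(moves=[0,0,5,0,0,0,0,15,0,0,0,0,25,0,0,0,0,25,0,0,0,0,25,0,0])

```text
t: 6.05
tool_pos: [0.5512, 0.198, 0.1004]
tcp_rot: [0.999, -0.051, 0.002, -0.001]
contact_force: [-0.3, 0.6, -0.6]
width: -0.0
```

Run:
```python
from h import *
st()
p=read_camera("wrist");a=p["img"]; s=read_camera("side");b=s["img"][200:410,200:480]
for q in(p,s): print([(np.round(x["point"],4).tolist(),round(x["score"],2)) for x in finder.place_of(q,"cassette")[:2]])
im=np.hstack([cv2.resize(a,(400,300)),cv2.resize(b,(400,300))]); cv2.imwrite("pics/g2.png",im)
```

```text
t 6.05 tcp [551.2 198.  100.4] jaw yaw -0.102 F [-0.3  0.6 -0.6] w -0.0 q6 1.9
[([0.5478, 0.1962, 0.0077], 0.59)]
[([0.5556, 0.1983, 0.0068], 0.78)]
```

View pics/g2.png

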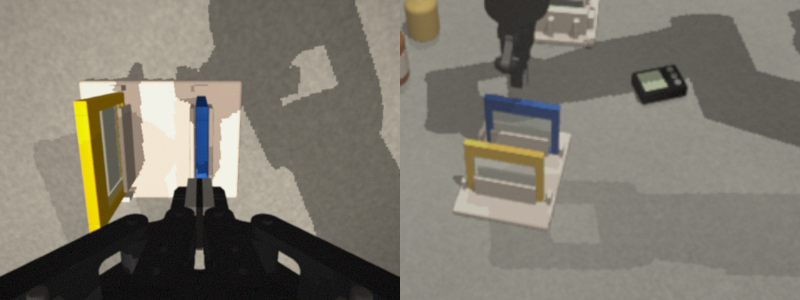

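Not lifted: in the side view the fingertips never occlude the bar. I'll check the reported TCP against its projection in the pictures.

Run:
```python
from h import *
def proj(p,X):
    T=np.linalg.inv(p["world_from_camera"]);c=T[:3,:3]@np.array(X)+T[:3,3];K=p["camera_matrix"]
    return np.round([K[0,0]*c[0]/-c[2]+K[0,2],-K[1,1]*c[1]/-c[2]+K[1,2]],1)
for n in("side","top","wrist"):
    p=read_camera(n)
    print(n,"tcp now",proj(p,[.5512,.198,.1004]),"grasp pt",proj(p,[.5512,.198,.1194]),"tcp g1",proj(p,[.5505,.1978,.0743]),"bar top mid",proj(p,[.549,.1977,.1]),"ends",proj(p,[.5987,.192,.1]),proj(p,[.499,.202,.1]))
    if n!="wrist":
        u,v=proj(p,[.5512,.198,.1]).astype(int); c=p["img"][v-60:v+60,u-80:u+80]; 
        cv2.imwrite(f"pics/c_{n}.png",cv2.resize(c,(400,300),interpolation=cv2.INTER_CUBIC))
        print("crop origin",u-80,v-60)
a=np.hstack([cv2.imread("pics/c_side.png"),cv2.imread("pics/c_top.png")]);cv2.imwrite("pics/c1.png",a)
```

```text
side tcp now [282.2 270.5] grasp pt [282.  263.3] tcp g1 [282.9 280.1] bar top mid [283.4 270.7] ends [257.3 266.2] [310.3 274.7]
crop origin 202 210
top tcp now [160.5 229.5] grasp pt [158.5 227.7] tcp g1 [163.2 232.2] bar top mid [160.7 230.9] ends [165. 201.] [157.2 261.6]
crop origin 80 169
wrist tcp now [280.5 239.9] grasp pt [280.7 255.1] tcp g1 [280.8 224.4] bar top mid [281.6 243.7] ends [283.1 141.8] [282.9 332.1]
```

View pics/c1.png

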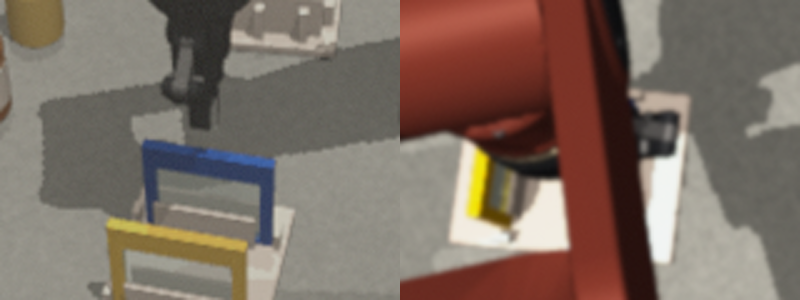

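The visible fingertips sit roughly 22–26 mm higher than the reported TCP, measured against the well-agreed bar top, so they closed above the bar. I'll reopen, go about 22 mm lower (still above the 44 mm walls) and try again.

Call:
apply_moves(moves=[0,0,10,0,60,0,0,10,0,60,0,0,10,0,60,0,0,10,0,60,0,0,10,0,60,-2,0,-10,0,60,-2,0,-30,0,60,-2,0,-45,0,60,-2,0,-49,0,60,-2,0,-49,0,60])

```text
t: 7.4
tool_pos: [0.5474, 0.1976, 0.0489]
tcp_rot: [0.999, -0.051, -0.0, 0.0]
contact_force: [-0.1, 0.1, 0.4]
width: 0.0514
```

Call:
apply_moves(moves=[0,0,0,0,0,0,0,0,0,0,0,0,0,0,0,0,0,0,0,0,0,0,0,0,0,0,0,0,0,0,0,0,0,0,0])

```text
t: 8.1
tool_pos: [0.5484, 0.1977, 0.05]
tcp_rot: [0.999, -0.051, 0.001, -0.0]
contact_force: [-0.5, 0.6, 6.2]
width: 0.0079
```

Call:
apply_moves(moves=[0,0,5,0,0,0,0,15,0,0,0,0,30,0,0,0,0,50,0,0,0,0,75,0,0,0,0,95,0,0,0,0,100,0,0,0,0,100,0,0])

```text
t: 8.9
tool_pos: [0.5491, 0.198, 0.1515]
tcp_rot: [0.999, -0.051, 0.002, -0.001]
contact_force: [1.3, -0.0, -2.2]
width: 0.0081
```

Run:
```python
from h import *
st()
t=read_camera("top"); hs=cv2.cvtColor(t["img"],cv2.COLOR_BGR2HSV)
s=read_camera("side")
for q in(t,s): print([(np.round(x["point"],4).tolist(),round(x["score"],2)) for x in finder.place_of(q,"cassette")[:2]])
# crop of side around the gripper, and enlarged top view of stand
c1=cv2.resize(s["img"][195:345,180:380],(400,300),interpolation=cv2.INTER_CUBIC)
c2=cv2.resize(t["img"][190:310,285:445],(400,300),interpolation=cv2.INTER_CUBIC)
cv2.imwrite("pics/l1.png",np.hstack([c1,c2]))
```

```text
t 8.9 tcp [549.1 198.  151.5] jaw yaw -0.102 F [ 1.3 -0.  -2.2] w 8.1 q6 1.9
[]
[]
```

View pics/l1.png

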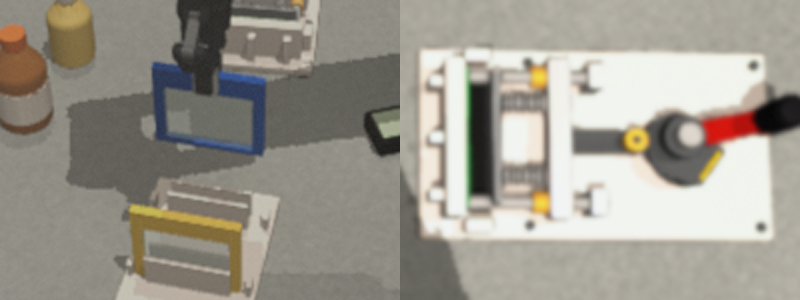

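The side crop shows the cassette hanging straight from the gripper. In the top crop the stand corners are at about (293,210), (431,212), (434,286) and (293,285), with the yellow flat at (409,256).

Run:
```python
from h import *
t=read_camera("top"); g=t["img"]
w=toplane(t,[[293,210],[431,212],[434.2,286],[293,285.2]],.012)[:,:2]; print(np.round(w*1000,1).tolist(),"mid",w.mean(0))
# edges fit on long sides: white vs bench along columns
hs=cv2.cvtColor(g,cv2.COLOR_BGR2GRAY).astype(float)
for (r0,r1,sg) in((203,220,1),(278,294,-1)):
    uv=[]
    for c in range(375,428,2):
        d=np.diff(hs[r0:r1,c])*sg; i=d.argmax(); uv.append([c,r0+i+.5])
    W=toplane(t,uv,.012); f=np.polyfit(W[:,1],W[:,0],1); W=W[abs(np.polyval(f,W[:,1])-W[:,0])<.002]; f=np.polyfit(W[:,1],W[:,0],1)
    print("edge yaw",-np.arctan(f[0]),"x at y=-.155",np.polyval(f,-.155))
# yellow flat
h=cv2.cvtColor(g,cv2.COLOR_BGR2HSV); m=cv2.inRange(h,(20,150,120),(35,255,255))>0; m[:, :402]=0;m[:,425:]=0;m[:240]=0;m[275:]=0
v,u=np.nonzero(m); W=toplane(t,np.c_[u,v],.042)[:,:2]; c=W.mean(0); print("flat",len(u),c,"ang from axis",np.degrees(np.arctan2(*(c-[.5285,-.207])[::-1])))
print("white cap axis", toplane(t,[[401,244]],.064))
```

```text
[[600.3, -28.4], [596.6, -287.1], [459.5, -284.3], [462.6, -26.0]] mid [ 0.52976437 -0.15646404]
edge yaw -0.01929654724114825 x at y=-.155 0.6003968009433835
edge yaw -0.006652506211960847 x at y=-.155 0.4612418433980384
flat 24 [ 0.51229448 -0.22964402] ang from axis -125.58994608933291
white cap axis [[ 0.5305783  -0.20993551  0.064     ]]
```

Call:
apply_moves(moves=[-17,-263,0,0.09,0,-17,-263,0,0.09,0,-17,-263,0,0.09,0,-17,-263,0,0.09,0,-17,-263,0,0.09,0,-17,-263,-10,0.09,0,-17,-263,-20,0.09,0,-17,-263,-20,0.09,0,-17,-263,-20,0.09,0])

```text
t: 10.05
tool_pos: [0.5293, -0.064, 0.127]
tcp_rot: [1.0, -0.005, -0.002, -0.0]
contact_force: [0.2, -0.3, -1.3]
width: 0.0081
```

Run:
```python
from h import *
st()
for n in("wrist","top","side"):
    p=read_camera(n); cv2.imwrite(f"pics/s_{n}.png",p["img"])
    for k in("slot","back_plate","plate_line","cassette"):
        print(n,k,[(np.round(x["point"],4).tolist(),round(x["score"],2)) for x in finder.place_of(p,k)[:1]])
    if n=="wrist":
        np.savez("wr.npz",**{a:p[a] for a in("img","camera_matrix","world_from_camera")})
```

```text
t 10.05 tcp [529.3 -64.  127. ] jaw yaw -0.01 F [ 0.2 -0.3 -1.3] w 8.1 q6 1.33
wrist slot []
wrist back_plate [([0.5316, -0.056, 0.0137], 0.88)]
wrist plate_line []
wrist cassette []
top slot [([0.5331, -0.066, 0.0151], 0.61)]
top back_plate [([0.5339, -0.0543, 0.0129], 0.51)]
top plate_line []
top cassette []
side slot [([0.5345, -0.0664, 0.014], 0.88)]
side back_plate [([0.531, -0.0547, 0.012], 0.64)]
side plate_line [([0.5286, -0.0716, 0.0399], 0.95)]
side cassette [([0.5345, -0.0672, 0.0867], 0.69)]
```

View pics/s_wrist.png

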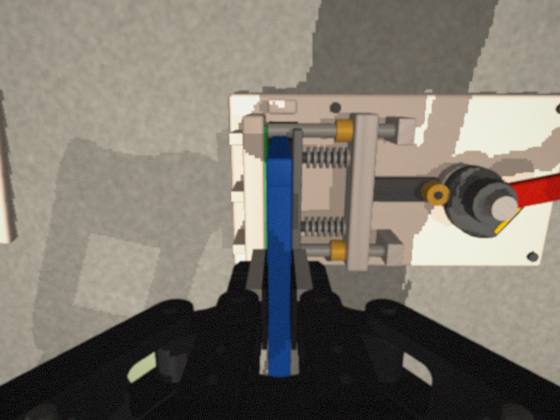

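The gasket's green edge is at u≈267 and the pressure plate's near face at u≈292 (row ~130). The cassette's blue bar sits at u≈279 between them.

Run:
```python
from h import *
p=dict(np.load("wr.npz")); g=p["img"]
h=cv2.cvtColor(g,cv2.COLOR_BGR2HSV)
for r in (126,130,134): print(r,[tuple(int(a) for a in h[r,c]) for c in range(258,306,2)])
f=lambda u,v,z:np.round(toplane(p,[[u,v]],z)[0]*1000,1)[:2]
print("gasket top",f(267,128,.058),f(264,245,.058),"plate face",f(292,130,.056))
print("bp top ends",f(255,115,.058),f(255,262,.058)); print("base far/near edge",f(450,95,.012),f(450,264,.012))
print("carriage bar ends",f(362,114,.056),f(362,269,.056))
print("bar far end top",f(279,136,.127+.050),)
```

```text
126 [(14, 52, 196), (13, 53, 192), (17, 54, 166), (55, 100, 105), (66, 135, 100), (28, 33, 101), (20, 32, 118), (17, 35, 118), (17, 38, 121), (19, 36, 121), (16, 32, 118), (17, 34, 121), (16, 37, 118), (16, 32, 118), (18, 37, 118), (18, 36, 120), (20, 33, 117), (18, 32, 121), (15, 31, 114), (20, 33, 115), (18, 34, 114), (16, 36, 121), (15, 34, 119), (15, 30, 118)]
130 [(14, 55, 196), (15, 54, 192), (15, 58, 164), (59, 110, 125), (66, 167, 116), (28, 30, 121), (14, 33, 148), (13, 33, 147), (15, 34, 149), (15, 31, 147), (13, 31, 148), (11, 33, 148), (10, 30, 151), (19, 33, 148), (13, 33, 146), (16, 31, 141), (14, 28, 117), (11, 30, 95), (15, 22, 70), (15, 18, 85), (17, 21, 84), (18, 30, 86), (18, 26, 116), (14, 35, 152)]
134 [(15, 53, 158), (12, 55, 159), (17, 53, 135), (55, 101, 98), (66, 156, 90), (25, 32, 95), (15, 36, 114), (19, 31, 115), (13, 27, 113), (16, 30, 109), (14, 29, 114), (16, 33, 116), (14, 34, 114), (17, 32, 113), (25, 28, 102), (19, 30, 93), (16, 30, 93), (20, 29, 78), (15, 18, 86), (18, 29, 106), (14, 30, 109), (18, 28, 109), (8, 21, 95), (11, 36, 114)]
gasket top [579.8 -55.7] [499.6 -52. ] plate face [578.2 -71.7]
bp top ends [587.9 -48.2] [486.7 -45.4]
base far/near edge [ 599.2 -190.8] [ 462.3 -206.4]
carriage bar ends [ 587.8 -116.4] [ 479.6 -121.9]
bar far end top [585.5 -63.3]
```

Call:
apply_moves(moves=[2,0,0,-0.002,0,2,0,-20,-0.002,0,2,0,-35,-0.002,0,2,0,-48,-0.002,0,2,0,-58,-0.002,0,2,0,-65,-0.002,0,2,0,-65,-0.002,0,2,0,-65,-0.002,0])

```text
t: 11.6
tool_pos: [0.5324, -0.0657, 0.0634]
tcp_rot: [1.0, -0.007, -0.001, 0.0]
contact_force: [-0.1, 0.2, -2.4]
width: 0.0081
```

Call:
apply_moves(moves=[0,0,-2,0,0,0,0,-4,0,0,0,0,-4,0,0])

```text
t: 11.9
tool_pos: [0.5324, -0.0657, 0.0595]
tcp_rot: [1.0, -0.007, -0.001, 0.0]
contact_force: [-0.4, 0.1, -1.0]
width: 0.0075
```

Call:
apply_moves(moves=[0,1,-1,0,0,0,1,-2,0,0,0,1,-3,0,0,0,1,-4,0,0,0,1,-4,0,0])

```text
t: 12.4
tool_pos: [0.5322, -0.0647, 0.0552]
tcp_rot: [1.0, -0.007, -0.001, 0.0]
contact_force: [-0.6, 0.4, -3.1]
width: 0.008
```

Call:
apply_moves(moves=[0,0,-1,0,0,0,0,-2,0,0,0,0,-2,0,0])

```text
t: 12.7
tool_pos: [0.5323, -0.0648, 0.054]
tcp_rot: [1.0, -0.007, -0.001, 0.0]
contact_force: [-2.9, 0.2, 2.8]
width: 0.0081
```

Run:
```python
from h import *
st()
s=read_camera("side")
for k in("slot","cassette"): print([(np.round(x["point"],4).tolist(),round(x["score"],2)) for x in finder.place_of(s,k)[:1]])
w=read_camera("wrist")
c1=cv2.resize(s["img"][100:250,230:430],(400,300),interpolation=cv2.INTER_CUBIC)
cv2.imwrite("pics/p1.png",np.hstack([c1,cv2.resize(w["img"],(400,300))]))
```

```text
t 12.7 tcp [532.3 -64.8  54. ] jaw yaw -0.014 F [-2.9  0.2  2.8] w 8.1 q6 1.33
[([0.5338, -0.0611, 0.012], 0.59)]
[([0.5374, -0.0669, 0.0132], 0.94)]
```

View pics/p1.png

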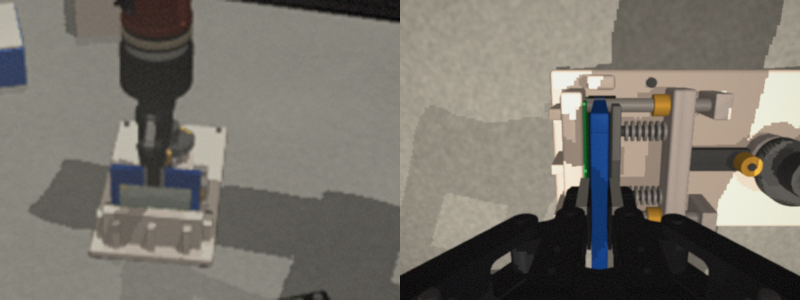

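The cassette is seated: Fz flipped to +2.8 N at z=54 mm, the predicted height, and the view shows it upright between gasket and plate. I'll release and rise.

Call:
apply_moves(moves=[0,0,0,0,20,0,0,0,0,40,0,0,0,0,45,0,0,0,0,45,0,0,0,0,45,0,0,5,0,45,0,0,20,0,45,0,0,50,0,45,0,0,90,0,45,0,0,110,0,45,0,0,110,0,45], grip_force=20)

```text
t: 14.0
tool_pos: [0.5362, -0.0657, 0.1701]
tcp_rot: [1.0, -0.007, 0.005, 0.002]
contact_force: [-0.4, 0.0, 0.1]
width: 0.0385
```

Call:
apply_moves(moves=[10,-202,0,1.81,60,10,-202,0,1.81,60,10,-202,0,1.81,60,10,-202,0,1.81,60,10,-202,0,1.81,60,10,-202,0,1.81,60,10,-202,0,1.81,60,10,-202,0,1.81,60,10,-202,0,1.81,60,10,-202,0,1.81,60,10,-202,0,1.81,60,10,-202,0,1.81,60,10,-202,0,1.81,60,10,-202,0,1.81,60,10,-202,0,1.81,60])

```text
t: 15.5
tool_pos: [0.5458, -0.2674, 0.1695]
tcp_rot: [0.623, 0.782, 0.004, -0.003]
contact_force: [-0.9, -0.5, 0.3]
width: 0.0512
```

Run:
```python
from h import *
st()
w=read_camera("wrist"); t=read_camera("top"); s=read_camera("side")
for q,n in((w,"w"),(t,"t"),(s,"s")):
    for k in("crank_grip","crank_axis","cassette","slot"): print(n,k,[(np.round(x["point"],4).tolist(),round(x["score"],2)) for x in finder.place_of(q,k)[:1]])
c1=cv2.resize(s["img"][100:250,230:430],(400,300),interpolation=cv2.INTER_CUBIC)
cv2.imwrite("pics/k1.png",np.hstack([c1,cv2.resize(w["img"],(400,300))]))
```

```text
t 15.5 tcp [ 545.8 -267.4  169.5] jaw yaw 1.795 F [-0.9 -0.5  0.3] w 51.2 q6 -0.8
w crank_grip [([0.5411, -0.2629, 0.0922], 0.61)]
w crank_axis [([0.5278, -0.2015, 0.067], 0.77)]
w cassette []
w slot []
t crank_grip [([0.5446, -0.2673, 0.0849], 0.88)]
t crank_axis [([0.5288, -0.2047, 0.0664], 0.65)]
t cassette [([0.5329, -0.0681, 0.0166], 0.86)]
t slot [([0.5584, 0.2736, 0.006], 0.73)]
s crank_grip [([0.5427, -0.264, 0.095], 0.78)]
s crank_axis [([0.5287, -0.2039, 0.0651], 0.72)]
s cassette [([0.5353, -0.0633, 0.014], 0.8)]
s slot [([0.5336, -0.0633, 0.0126], 0.88)]
```

View pics/k1.png

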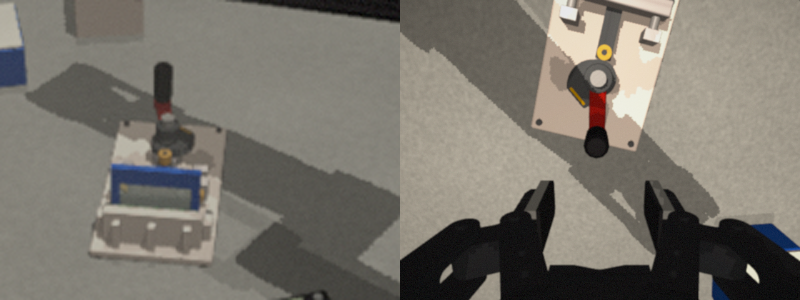

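The cassette stands alone and upright in the slot, and the grip is right below the open fingers. I'll descend on it and close lightly.

Call:
apply_moves(moves=[-3,2,0,0,60,-3,2,-30,0,60,-3,2,-65,0,60,-3,2,-95,0,60,-3,2,-110,0,60,-3,2,-115,0,60,-3,2,-115,0,60,-3,2,-115,0,60], grip_force=20)

```text
t: 17.05
tool_pos: [0.5446, -0.2666, 0.057]
tcp_rot: [0.623, 0.782, 0.004, -0.001]
contact_force: [-0.1, 0.3, -0.0]
width: 0.0512
```

Call:
apply_moves(moves=[0,0,0,0,30,0,0,0,0,24,0,0,0,0,22,0,0,0,0,22,0,0,0,0,22])

```text
t: 17.55
tool_pos: [0.5459, -0.2677, 0.059]
tcp_rot: [0.623, 0.782, 0.004, 0.001]
contact_force: [-0.5, 0.8, 5.0]
width: 0.0234
```

Run:
```python
from h import *
st()
s=read_camera("side"); w=read_camera("wrist")
c1=cv2.resize(s["img"][80:230,230:430],(400,300),interpolation=cv2.INTER_CUBIC)
cv2.imwrite("pics/k2.png",np.hstack([c1,cv2.resize(w["img"],(400,300))]))
```

```text
t 17.55 tcp [ 545.9 -267.7   59. ] jaw yaw 1.796 F [-0.5  0.8  5. ] w 23.4 q6 -0.81
```

View pics/k2.png

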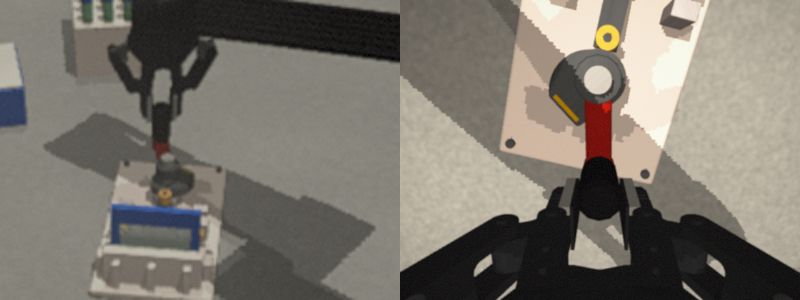

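The grip is held between the pads (width 23.4 mm, yellow flat visible on the cam). Next I'll work out the circle rows for turning clockwise with the wrist following.

```bash
cat >> h.py <<'E'
C=np.array([.5285,-.2055])
def arc(degs,C=C):
    s=robot.read_state(); v=(s["tool_pos"][:2]-C)*1000; out=[]
    for d in degs:
        a=-np.radians(d); r=R.from_euler("z",a).as_matrix()[:2,:2]@v-v; out.append("%.0f, %.0f, 0, %.3f, 22"%(r[0],r[1],a))
    print("r",np.linalg.norm(v).round(1),"ang",np.degrees(np.arctan2(v[1],v[0])).round(1)); print(", ".join(out))
def ft():
    s=st(); v=s["tool_pos"][:2]-C; e=v/np.linalg.norm(v); F=s["contact_force"][:2]
    # tangential clockwise dir = (ey,-ex); force on tool along it (negative = resists)
    print("crank ang",np.degrees(np.arctan2(v[1],v[0])).round(1),"r",round(1000*np.linalg.norm(v),1),"Ft(cw)",round(F@[e[1],-e[0]],1),"Fr",round(F@e,1))
E
python3 -c "
from h import *
ft(); arc(range(5,65,5))"
```

```text
t 17.65 tcp [ 545.9 -267.7   59. ] jaw yaw 1.796 F [-1.4  0.3  5.9] w 23.2 q6 -0.81
crank ang -74.3 r 64.6 Ft(cw) 1.2 Fr -0.6
r 64.6 ang -74.3
-5, -1, 0, -0.087, 22, -11, -2, 0, -0.175, 22, -17, -2, 0, -0.262, 22, -22, -2, 0, -0.349, 22, -28, -2, 0, -0.436, 22, -33, -0, 0, -0.524, 22, -39, 1, 0, -0.611, 22, -44, 3, 0, -0.698, 22, -49, 6, 0, -0.785, 22, -54, 9, 0, -0.873, 22, -58, 12, 0, -0.960, 22, -63, 16, 0, -1.047, 22
```

Call:
apply_moves(moves=[-5,-1,0,-0.087,22,-11,-2,0,-0.175,22,-17,-2,0,-0.262,22,-22,-2,0,-0.349,22,-28,-2,0,-0.436,22,-33,0,0,-0.524,22,-33,0,0,-0.524,22])

```text
t: 18.35
tool_pos: [0.5128, -0.267, 0.0591]
tcp_rot: [0.804, 0.594, 0.004, 0.002]
contact_force: [0.6, 1.4, 1.2]
width: 0.0233
```

```bash
python3 -c "
from h import *
ft(); arc([5,10,15,20,25,30,35,40])"
```

```text
t 18.35 tcp [ 512.8 -267.    59.1] jaw yaw 1.272 F [0.6 1.4 1.2] w 23.3 q6 -0.31
crank ang -104.4 r 63.4 Ft(cw) -0.3 Fr -1.5
r 63.4 ang -104.4
-5, 2, 0, -0.087, 22, -10, 4, 0, -0.175, 22, -15, 6, 0, -0.262, 22, -20, 9, 0, -0.349, 22, -24, 12, 0, -0.436, 22, -29, 16, 0, -0.524, 22, -32, 20, 0, -0.611, 22, -36, 24, 0, -0.698, 22
```

Free turning so far. Continuing.

Call:
apply_moves(moves=[-5,2,0,-0.087,22,-10,4,0,-0.175,22,-15,6,0,-0.262,22,-20,9,0,-0.349,22,-24,12,0,-0.436,22,-29,16,0,-0.524,22,-32,20,0,-0.611,22,-36,24,0,-0.698,22,-36,24,0,-0.698,22])

```text
t: 19.25
tool_pos: [0.4783, -0.2421, 0.0591]
tcp_rot: [0.959, 0.283, 0.006, 0.003]
contact_force: [5.1, 1.4, -2.6]
width: 0.023
```

```bash
python3 -c "
from h import *
ft(); arc([5,10,15,20,25,30,35,40])"
```

```text
t 19.25 tcp [ 478.3 -242.1   59.1] jaw yaw 0.574 F [ 5.1  1.4 -2.6] w 23.0 q6 0.39
crank ang -143.9 r 62.1 Ft(cw) -1.9 Fr -5.0
r 62.1 ang -143.9
-3, 5, 0, -0.087, 22, -6, 9, 0, -0.175, 22, -8, 14, 0, -0.262, 22, -9, 19, 0, -0.349, 22, -11, 25, 0, -0.436, 22, -12, 30, 0, -0.524, 22, -12, 35, 0, -0.611, 22, -12, 41, 0, -0.698, 22
```

Call:
apply_moves(moves=[-3,5,0,-0.087,22,-5,10,0,-0.175,22,-7,14,0,-0.262,22,-8,19,0,-0.349,22,-9,24,0,-0.436,22,-10,30,0,-0.524,22,-10,30,0,-0.524,22])

```text
t: 19.95
tool_pos: [0.4679, -0.2143, 0.0592]
tcp_rot: [1.0, 0.026, 0.004, 0.007]
contact_force: [-2.0, -5.3, -1.3]
width: 0.0232
```

```bash
python3 -c "
from h import *
ft(); arc([5,10,15,20,25,30,35,40])"
```

```text
t 19.95 tcp [ 467.9 -214.3   59.2] jaw yaw 0.052 F [-2.  -5.3 -1.3] w 23.2 q6 0.96
crank ang -171.8 r 61.2 Ft(cw) -5.0 Fr 2.8
r 61.2 ang -171.8
-1, 5, 0, -0.087, 22, -1, 11, 0, -0.175, 22, -0, 16, 0, -0.262, 22, 1, 21, 0, -0.349, 22, 2, 26, 0, -0.436, 22, 4, 31, 0, -0.524, 22, 6, 36, 0, -0.611, 22, 9, 41, 0, -0.698, 22
```

Resistance is rising (5 N), as expected on the rise. I'll continue in smaller pieces.

Call:
apply_moves(moves=[-1,3,0,-0.05,22,-1,6,0,-0.1,22,-1,9,0,-0.15,22,-1,12,0,-0.2,22,0,16,0,-0.262,22,0,16,0,-0.262,22])

```text
t: 20.55
tool_pos: [0.4675, -0.2013, 0.0592]
tcp_rot: [0.995, -0.103, 0.003, 0.01]
contact_force: [-1.8, -6.7, -2.3]
width: 0.0232
```

```bash
python3 -c "
from h import *
ft(); arc([3,6,9,12,15,18,21,24,27,30])"
```

```text
t 20.55 tcp [ 467.5 -201.3   59.2] jaw yaw -0.207 F [-1.8 -6.7 -2.3] w 23.2 q6 1.25
crank ang 176.1 r 61.1 Ft(cw) -6.9 Fr 1.3
r 61.1 ang 176.1
0, 3, 0, -0.052, 22, 1, 6, 0, -0.105, 22, 1, 9, 0, -0.157, 22, 2, 13, 0, -0.209, 22, 3, 16, 0, -0.262, 22, 4, 19, 0, -0.314, 22, 6, 22, 0, -0.367, 22, 7, 24, 0, -0.419, 22, 9, 27, 0, -0.471, 22, 10, 30, 0, -0.524, 22
```

Call:
apply_moves(moves=[0,3,0,-0.052,22,1,6,0,-0.105,22,1,9,0,-0.157,22,2,13,0,-0.209,22,2,13,0,-0.209,22])

```text
t: 21.05
tool_pos: [0.4689, -0.192, 0.0592]
tcp_rot: [0.979, -0.205, 0.002, 0.014]
contact_force: [-2.9, -10.3, -2.2]
width: 0.0231
```

```bash
python3 -c "
from h import *
ft(); arc([3,6,9,12,15,18,21,24,27,30])"
```

```text
t 21.05 tcp [ 468.9 -192.    59.2] jaw yaw -0.413 F [ -2.9 -10.3  -2.2] w 23.1 q6 1.49
crank ang 167.3 r 61.1 Ft(cw) -10.7 Fr 0.6
r 61.1 ang 167.3
1, 3, 0, -0.052, 22, 2, 6, 0, -0.105, 22, 3, 9, 0, -0.157, 22, 4, 12, 0, -0.209, 22, 6, 15, 0, -0.262, 22, 7, 18, 0, -0.314, 22, 9, 20, 0, -0.367, 22, 11, 23, 0, -0.419, 22, 13, 26, 0, -0.471, 22, 15, 28, 0, -0.524, 22
```

Call:
apply_moves(moves=[1,3,0,-0.052,22,2,6,0,-0.105,22,3,9,0,-0.157,22,3,9,0,-0.157,22])

```text
t: 21.45
tool_pos: [0.4713, -0.1839, 0.0592]
tcp_rot: [0.96, -0.281, 0.0, 0.015]
contact_force: [-0.3, -0.1, 1.4]
width: 0.0236
```

```bash
python3 -c "
from h import *
ft(); arc([3,6,9,12,15,18,21,24,27,30])"
```

```text
t 21.45 tcp [ 471.3 -183.9   59.2] jaw yaw -0.569 F [-0.3 -0.1  1.4] w 23.6 q6 1.67
crank ang 159.3 r 61.1 Ft(cw) -0.2 Fr 0.2
r 61.1 ang 159.3
1, 3, 0, -0.052, 22, 3, 6, 0, -0.105, 22, 4, 9, 0, -0.157, 22, 6, 11, 0, -0.209, 22, 8, 14, 0, -0.262, 22, 9, 17, 0, -0.314, 22, 12, 19, 0, -0.367, 22, 14, 21, 0, -0.419, 22, 16, 24, 0, -0.471, 22, 18, 26, 0, -0.524, 22
```

Call:
apply_moves(moves=[1,3,0,-0.052,22,3,6,0,-0.105,22,3,6,0,-0.105,22])

```text
t: 21.75
tool_pos: [0.4747, -0.1765, 0.0592]
tcp_rot: [0.944, -0.33, -0.001, 0.013]
contact_force: [0.8, 4.1, 2.7]
width: 0.0227
```

```bash
python3 -c "
from h import *
ft(); arc([3,6,9,12,15,18,21,24,27,30])"
```

```text
t 21.75 tcp [ 474.7 -176.5   59.2] jaw yaw -0.673 F [0.8 4.1 2.7] w 22.7 q6 1.78
crank ang 151.7 r 61.1 Ft(cw) 4.0 Fr 1.3
r 61.1 ang 151.7
2, 3, 0, -0.052, 22, 3, 5, 0, -0.105, 22, 5, 8, 0, -0.157, 22, 7, 11, 0, -0.209, 22, 9, 13, 0, -0.262, 22, 12, 15, 0, -0.314, 22, 14, 17, 0, -0.367, 22, 16, 19, 0, -0.419, 22, 19, 21, 0, -0.471, 22, 22, 23, 0, -0.524, 22
```

It now pulls ahead by 4 N, so we're past the first lip. On to the null point.

Call:
apply_moves(moves=[2,3,0,-0.052,22,3,5,0,-0.105,22,5,8,0,-0.157,22,5,8,0,-0.157,22])

```text
t: 22.15
tool_pos: [0.4799, -0.1682, 0.0592]
tcp_rot: [0.915, -0.402, -0.002, 0.013]
contact_force: [-1.0, 1.1, 1.7]
width: 0.0229
```

```bash
python3 -c "
from h import *
ft(); arc([3,6,9,12])"
```

```text
t 22.15 tcp [ 479.9 -168.2   59.2] jaw yaw -0.828 F [-1.   1.1  1.7] w 22.9 q6 1.96
crank ang 142.5 r 61.3 Ft(cw) 0.3 Fr 1.5
r 61.3 ang 142.5
2, 2, 0, -0.052, 22, 4, 5, 0, -0.105, 22, 6, 7, 0, -0.157, 22, 9, 9, 0, -0.209, 22
```

The tangential force is nil after 143° of turning, matching the 143° estimated from the picture. I'll release and retreat upward.

Call:
apply_moves(moves=[1,1,0,-0.02,22,1,1,0,-0.02,22,1,1,0,-0.02,30,1,1,0,-0.02,45,1,1,0,-0.02,60,1,1,0,-0.02,60,1,1,0,-0.02,60,1,1,20,-0.02,60,1,1,60,-0.02,60,1,1,110,-0.02,60,1,1,150,-0.02,60,1,1,180,-0.02,60,-60,-150,180,-0.02,60,-60,-150,180,-0.02,60,-60,-150,180,-0.02,60,-60,-150,180,-0.02,60])

```text
t: 23.75
tool_pos: [0.418, -0.3221, 0.2395]
tcp_rot: [0.911, -0.413, -0.002, 0.014]
contact_force: [0.1, 0.3, 0.5]
width: 0.0511
```

Run:
```python
from h import *
st()
t=read_camera("top"); s=read_camera("side")
for q,n in((t,"t"),(s,"s")):
    for k in("crank_grip","cassette","spare","reagent","media","timer"): print(n,k,[(np.round(x["point"],3).tolist(),round(x["score"],2)) for x in finder.place_of(q,k)[:1]])
c1=cv2.resize(s["img"][120:240,250:410],(400,300),interpolation=cv2.INTER_CUBIC)
c2=cv2.resize(t["img"][190:310,285:445],(400,300),interpolation=cv2.INTER_CUBIC)
cv2.imwrite("pics/f1.png",np.hstack([c1,c2]))
```

```text
t 23.75 tcp [ 418.  -322.1  239.5] jaw yaw -0.852 F [0.1 0.3 0.5] w 51.1 q6 1.66
t crank_grip [([0.484, -0.172, 0.086], 0.82)]
t cassette [([0.53, -0.062, 0.014], 0.85)]
t spare [([0.554, 0.274, 0.008], 0.98)]
t reagent [([0.766, 0.078, 0.001], 0.85)]
t media [([0.737, -0.033, -0.005], 0.92)]
t timer [([0.362, 0.056, 0.001], 0.6)]
s crank_grip [([0.482, -0.166, 0.093], 0.92)]
s cassette [([0.536, -0.061, 0.011], 0.61)]
s spare [([0.531, -0.058, 0.012], 0.49)]
s reagent [([0.767, 0.069, 0.002], 0.83)]
s media [([0.737, -0.03, -0.002], 0.65)]
s timer [([0.365, 0.057, 0.001], 0.7)]
```

View pics/f1.png

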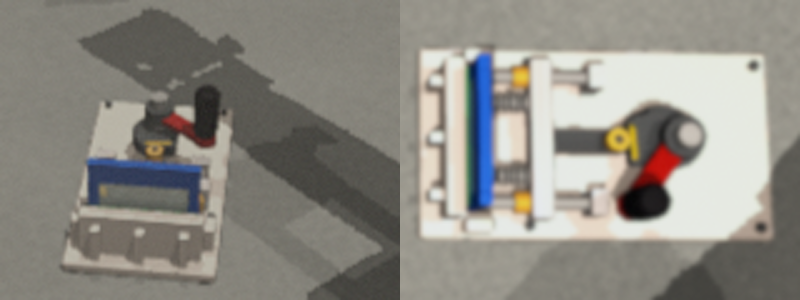

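The crank held after release. The yellow flat lies on the roller (crop 625,145), the carriage has moved toward the slot and the blue cassette is against the gasket. Handing in.

```bash
python3 -c "
from h import *
print(robot.finish_job()); st()"
```

```text
the job is handed in; nothing more can be done
None
the job is handed in; nothing more can be done
```

I stood the blue cassette in the clamping stand's slot and turned the crank clockwise until the roller rests in the flat. The job was handed in at about 24 s of the 70 s; it reports no verdict.

- **Cassette:** It touched the seat at the predicted height with about 3 N of contact force, then I let go. The first grasp missed because the fingertips sat about 25 mm higher than the reported tool point. I closed again lower and held it.
- **Crank:** I held it with a 20 N grip. Turning it was free at first, then resistance rose to about 10.7 N at the first lip. After that it pulled ahead by about 4 N and fell to nearly nil at 143°, which matches the 143° I had worked out from the yellow line.
- **Last checks:** After release, the pictures show the yellow flat on the roller and the crank where I left it. The carriage had moved in, and the cassette stood upright against the gasket. The bottles, the timer and the yellow cassette read within about 5 mm of where they started.
- **Unconfirmed or disagreeing:** I had no way to measure the clamping force. The side-camera reading for the yellow cassette landed on the clamping stand (score 0.49), as it had at the start. I took that as a false report, since the top camera places it in the rack (score 0.98). The final reading of the cassette's position differed by about 6 mm between the two cameras.

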